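Bring the wheel's valve to the top for pumping

TASK

The cart wheel in the bench stand is to be pumped up: turn it by pushing its spokes with the fingertips, one spoke after another, until the valve stem with the red cap is at the very top, the highest point of the leaning wheel, then take the hand away. Push gently and steadily without sending the wheel spinning or pushing on the valve stem; nothing needs to be gripped or lifted, and the cups, the marker and the wrench stay where they are.

Things in the scene. Friction and masses are not known exactly. Their poses are not given: they have to be found in the camera images.
- stand: fixed bench stand of steel rods on an aluminium base plate (270 x 300 x 12 mm). Origin on the bench straight below the axle; x axis level, from the wheel's face to its back, y to the left, z up. The wheel in it leans back 55 degrees from upright: its face looks along (-0.574, 0, 0.819) of this frame, 'up the wheel' is (0.819, 0, 0.574). Behind the wheel, from 30 mm behind its mid-plane, are posts.
- bracket (a point): where the axle is held in front of the wheel, 28 mm before the mid-plane: a bracket of steel rods parallel to the wheel runs from here out past the tyre: one 12 mm rod 60 degrees left of the top, one 60 degrees right of it, and two 9 mm rods straight down, 15 mm either side of the axle. Fingers cannot sweep past rods: come out and take another spoke in one of the three windows between.
- axle (a point): centre of the wheel on its axle, in the wheel's mid-plane, 140 mm above the bench
- top_mark (a point): point fixed to the stand where the valve stem (valve) has to end: in the mid-plane, 85 mm from the axle, straight up the wheel
- wheel (a joint): turn of the wheel in rad, 0 with the valve at the very top, growing counter-clockwise as seen when facing the wheel; starts between 1.95 and 4.33. It turns freely both ways without a stop, so the top is at 0 and at 6.283 alike. The bearing drags (about 0.3 N m), so the wheel stays where it is left.
- hub (a point): centre of the hub, same point as the axle but turning with the wheel and its six lime-green spokes. Black hub 48 mm in diameter, 40 mm long. Spokes 16 mm wide and deep, centred on the mid-plane, at 30, 90, 150, 210, 270, 330 degrees from the valve, up to the rim (inner edge 94 mm from the axle). Black tyre 266 mm in outer diameter, 34 mm thick.
- valve (a point): valve stem on the wheel, midway between two spokes in the mid-plane, standing inward from the rim: brass stem 9 mm thick with a red cap 13 mm thick at the inner end, from 100 to 72 mm from the axle. This point is 85 mm from the axle.
- cup_a: small clear plastic measuring cup, 42 mm across the mouth, 34 mm tall, loose on the bench; origin at the centre of its underside; not to be moved
- cup_b: a second cup like cup_a; not to be moved
- marker: red marker pen lying on the bench, 130 mm long, 16 mm thick, along its x axis, origin at its underside; not to be moved
- wrench: steel wrench lying on the bench, 150 mm long along its x axis; not to be moved

How it is judged:
By the outcome, as a careful person would: the job done as asked, in the order asked, and still so for the second after the job is handed in, with the robot touching nothing.
It also fails if it takes over 70 s, if anything falls off the work surface, if the arm or the gripper's body presses on something with over 40 N, if the wrist force passes 120 N, or if a joint passes its speed limit or range.

ROBOT

A 7-joint arm with a two-finger parallel gripper is mounted at the origin on the work surface. World frame = base frame: x ahead of the robot, y to its left, z up, the work surface at z = 0. Lengths are in m, angles in rad, forces in N, time in s.
With the tool pointing down it reaches from about 0.4 to 0.9 m from the base axis. Payload 5.5 kg.
Tool frame: the origin (TCP) lies midway between the tips of the shut fingers; the grasp point (between the pads) lies 19 mm behind it; z points along the fingers, y is the direction in which the jaws open and shut (so a half turn about z gives the same grasp; the last joint's range is limited). The gripper opens to 92 mm and grips with 3 to 60 N. Pads are 19 mm wide; open, the fingers measure 130 mm over their backs; the gripper's body (75 mm by 190 mm) begins 47 mm behind the grasp point.
Start: joints at [-0.974, 0.501, -0.427, 1.55, 0.221, 1.138, -0.21], TCP at [0.213, 0.614, 0.227] pointing down, gripper open.
Joint ranges: [-2.88, 2.88], [-0.31, 2.03], [-1.54, 1.56], [0.2, 2.42], [-1.41, 4.55], [0.19, 2.02], [-2.57, 2.57]. Speed limits (rad/s): [2.57, 2.57, 3.14, 3.14, 3.14, 3.14, 3.14].

INTERFACE

Orientations are given as a unit quaternion [x, y, z, w].
In Python, from cell import r gives the robot as it stands.
- The arm moves only by the shell command python3 -m handwheel 'ROWS' [OPENING] [FORCE]. ROWS is JSON, a list that holds one entry, the list of rows, each a list of 6 numbers: the shift along the tool's x, y, z in m, then the turn, a rotation vector about the tool's x, y, z in rad. In form: [[[x, y, z, wx, wy, wz], ...]]. A call has 1 to 12 rows; each row is the pose to reach, as a shift and turn from the pose commanded when the call began, along the tool's axes at that moment; what a row does not reach only later rows make up. A row lasts 1/12 s, in which the tool goes at most 41.7 mm and 7.16 degrees, less where a joint would pass 70% of its speed; a pose out of reach is approached as far as the arm can. A call with a gripper value outside its range is refused whole. OPENING is the gripper's target within -1 to 1 (shut at 1, half-way at 0, fully open at -1), set as the call begins (- or left out, the last holds). The fingers move at their own pace and stop on an object; FORCE is the grip in N (left out, the last holds). Time passes only in rows, so rows that repeat a pose let the fingers close. It gives the time, the measured TCP pose, the force and the opening at its end, in the units of the state.
- r.state(): the state, without advancing time (a new reading comes with each control period).
- r.get_image(name): name is "scene" or "top"; returns a dict with "color" (480x640x3 uint8, red, green, blue), "camera_matrix" (3x3 intrinsics, pixels), "R" (3x3) and "t" (3): a world point X has camera coordinates R X + t. Camera axes: x right, y down, z forward; pixel columns grow to the right and rows downward; lengths in m; the calibration is good to about 2 mm. A picture is of the moment at which its call begins. There is no depth.
- r.sign_off(): hands the job in, once; it reports no verdict.
The state is a dict: "t": time; "joints": joint angles; "joint_velocities": joint speeds; "effort": joint torques, N m; "tcp_pos": TCP position; "orientation": TCP orientation; "wrist_force": force on the tool from outside, world axes, zero at the start; "moment": the same for the moment, N m; "finger_gap": opening from 0.0 (shut) to 1.0 (fully open).
Only numpy, scipy, OpenCV 4.12 (cv2) and the standard library are available. Lean on these libraries where they do the work, as an engineer would, in place of code of your own. Each camera call takes 0.05 s, during which the arm holds its last target. There are 200 camera calls.

## Working session

There is one attempt and no reset: what is moved stays moved. The work goes in short steps, Python scripts to look and compute and a shell command to move; the robot and the scene stay as the last step left them, time stands still between calls to the robot, and variables do not carry over. Pictures are saved under pics/ and viewed, about 8 in all and at most 12, crops included, and the job is handed in when it is done.

```bash
mkdir -p pics; ls; python3 - <<'E'
from cell import r
import cv2,numpy as np
for n in("scene","top"):
    d=r.get_image(n); cv2.imwrite(f"pics/{n}0.png",d["color"][:,:,::-1]); np.savez(f"{n}0.npz",**d)
    print(n,np.round(d["camera_matrix"],1).tolist(),np.round(d["R"],3).tolist(),np.round(d["t"],3).tolist())
s=r.state();print({k:np.round(v,3).tolist() for k,v in s.items()})
E
```

```text
pics
scene [[484.9, 0.0, 321.5], [0.0, 484.9, 241.1], [0.0, 0.0, 1.0]] [[-0.26, 0.965, 0.019], [0.615, 0.181, -0.768], [-0.744, -0.188, -0.641]] [0.112, -0.276, 1.302]
top [[602.1, 0.0, 311.7], [0.0, 602.1, 246.7], [0.0, 0.0, 1.0]] [[0.008, -1.0, -0.02], [-0.982, -0.004, -0.19], [0.19, 0.021, -0.982]] [0.039, 0.583, 1.048]
{'t': 0.1, 'joints': [-0.974, 0.502, -0.427, 1.551, 0.221, 1.138, -0.21], 'joint_velocities': [0.0, -0.001, 0.0, -0.002, 0.002, 0.002, 0.0], 'effort': [-0.011, -56.787, -5.838, -27.992, -0.069, 0.024, 0.0], 'tcp_pos': [0.213, 0.614, 0.226], 'orientation': [0.166, 0.986, -0.001, -0.0], 'wrist_force': [0.054, -0.436, 0.655], 'moment': [-0.05, -0.039, -0.016], 'finger_gap': 0.998}
```

View pics/scene0.png

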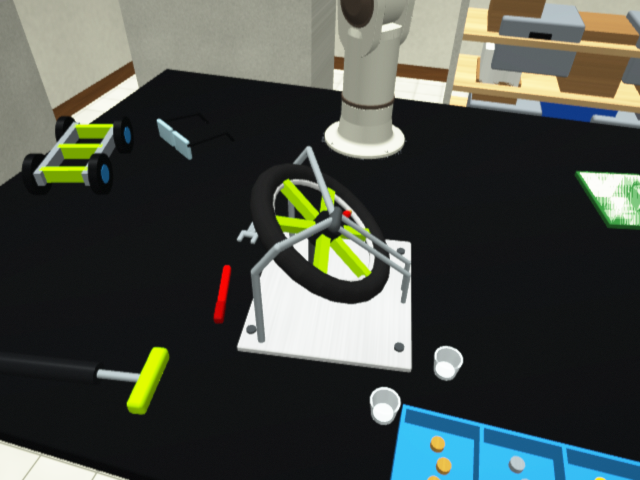

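View pics/top0.png

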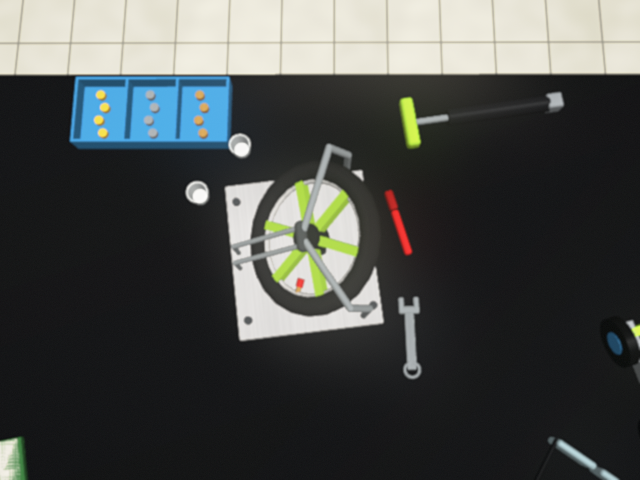

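```bash
cat > h.py <<'E'
import numpy as np,cv2
def ray(d,p):
    K,R,t=d["camera_matrix"],d["R"],d["t"]
    v=R.T@np.linalg.solve(K,[p[0],p[1],1.]); return -R.T@t,v/np.linalg.norm(v)
def onplane(d,p,P,n):
    c,v=ray(d,p); return c+v*((P-c)@n)/(v@n)
def tri(d1,p1,d2,p2):
    A=np.zeros((3,3));b=np.zeros(3)
    for d,p in((d1,p1),(d2,p2)):
        c,v=ray(d,p);M=np.eye(3)-np.outer(v,v);A+=M;b+=M@c
    return np.linalg.solve(A,b)
def proj(d,X):
    x=d["camera_matrix"]@(d["R"]@X+d["t"]);return x[:2]/x[2]
def masks(im):
    h=cv2.cvtColor(np.ascontiguousarray(im),cv2.COLOR_RGB2HSV)
    g=cv2.inRange(h,(28,120,90),(42,255,255)); r=cv2.inRange(h,(0,160,110),(6,255,255))|cv2.inRange(h,(174,160,110),(180,255,255))
    return g,r
E
python3 - <<'E'
from h import *
s=np.load("scene0.npz");t=np.load("top0.npz")
Z=np.array([0,0,1.])
c=[onplane(t,p,Z*.012,Z) for p in((225,186),(361,171),(383,323),(239,341))]
c2=[onplane(s,p,Z*.012,Z) for p in((238,349),(411,369),(411,242))]
print(np.round(c,3),np.round(c2,3))
print([round(np.linalg.norm(c[i]-c[(i+1)%4]),3) for i in range(4)])
ey=(c[0]-c[3]);print("yaw of stand y",np.degrees(np.arctan2(ey[1],ey[0])))
ex=(c[2]-c[3]);print("yaw x",np.degrees(np.arctan2(ex[1],ex[0])))
print("hubfront",tri(t,(307,237),s,(334,221)))
for n,d in(("t",t),("s",s)):
    g,r=masks(d["color"])
    for m in(g,r):
        k,_,st,ce=cv2.connectedComponentsWithStats(m)
        print(n,[(st[i,4],np.round(ce[i]).tolist()) for i in range(1,k) if st[i,4]>8])
im=np.hstack([cv2.resize(t["color"][130:350,220:400],None,fx=2.2,fy=2.2,interpolation=cv2.INTER_CUBIC),cv2.resize(s["color"][140:360,230:420],None,fx=2.1,fy=2.2,interpolation=cv2.INTER_CUBIC)])
cv2.imwrite("pics/c1.png",im[:,:,::-1]);print(im.shape)
E
```

```text
[[ 0.712  0.214  0.012]
 [ 0.743 -0.052  0.012]
 [ 0.448 -0.09   0.012]
 [ 0.413  0.177  0.012]] [[ 0.748 -0.048  0.012]
 [ 0.711  0.214  0.012]
 [ 0.414  0.178  0.012]]
[np.float64(0.267), np.float64(0.297), np.float64(0.27), np.float64(0.301)]
yaw of stand y 7.007270009165827
yaw x -82.52187965158366
hubfront [0.57898906 0.05263205 0.15840024]
t [(np.int32(737), [409.0, 122.0]), (np.int32(312), [302.0, 196.0]), (np.int32(552), [331.0, 212.0]), (np.int32(148), [274.0, 226.0]), (np.int32(20), [291.0, 234.0]), (np.int32(384), [337.0, 245.0]), (np.int32(23), [318.0, 251.0]), (np.int32(413), [288.0, 265.0]), (np.int32(340), [317.0, 279.0]), (np.int32(68), [636.0, 330.0])]
t [(np.int32(563), [398.0, 222.0]), (np.int32(36), [300.0, 283.0])]
s [(np.int32(462), [92.0, 130.0]), (np.int32(548), [78.0, 150.0]), (np.int32(679), [63.0, 174.0]), (np.int32(1135), [297.0, 210.0]), (np.int32(72), [332.0, 194.0]), (np.int32(70), [322.0, 205.0]), (np.int32(124), [354.0, 232.0]), (np.int32(16), [367.0, 230.0]), (np.int32(1176), [337.0, 255.0]), (np.int32(1432), [148.0, 381.0]), (np.int32(15), [600.0, 479.0])]
s [(np.int32(39), [347.0, 213.0]), (np.int32(486), [222.0, 293.0])]
(484, 795, 3)
```

View pics/c1.png

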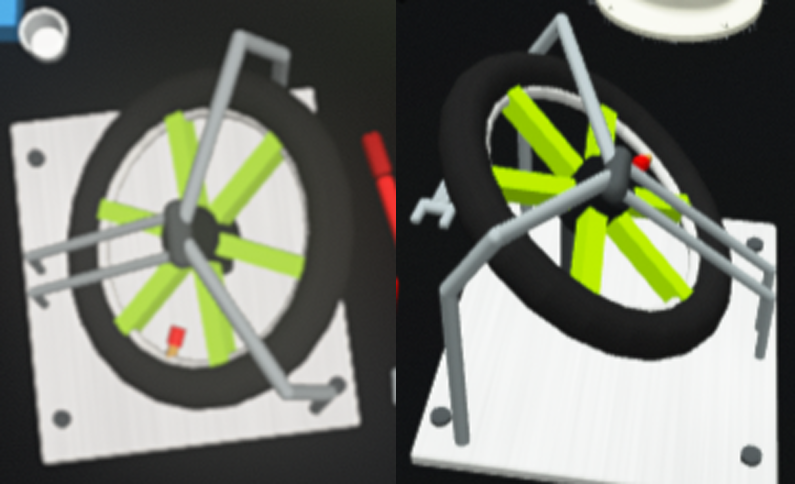

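```bash
cat >> h.py <<'E'
from scipy.spatial.transform import Rotation as Ro
yaw=np.radians(-82.8)
xs=np.array([np.cos(yaw),np.sin(yaw),0]);ys=np.array([-xs[1],xs[0],0]);Z=np.array([0,0,1.])
n=-.5736*xs+.8192*Z;u=.8192*xs+.5736*Z
A=np.array([.580,.037,.140])
def wp(r,a,h=0):
    a=np.radians(a);return A+r*(np.cos(a)*u+np.sin(a)*ys)+h*n
def ang(X):
    return np.degrees(np.arctan2((X-A)@ys,(X-A)@u))%360,np.hypot((X-A)@ys,(X-A)@u),(X-A)@n
E
python3 - <<'E'
from h import *
s=np.load("scene0.npz");t=np.load("top0.npz")
v=tri(t,(300,283),s,(347,213));print("cap",v,ang(v))
print("cap t",ang(onplane(t,(300,283),A,n)),"s",ang(onplane(s,(347,213),A,n)))
# rim-end middles of spokes in crop -> pix
for nm,d,P in(("t",t,[((175,115),),((277,143),),((302,268),),((222,360),),((122,325),),((103,210),)]),("s",s,[((516,92),),((493,184),),((586,288),),((683,296),)])):
    o=(220,130,2.2,2.2,0) if nm=="t" else (230,140,2.1,2.2,396)
    for (p,) in P:
        q=((p[0]-o[4])/o[2]+o[0],p[1]/o[3]+o[1]);print(nm,np.round(ang(onplane(d,q,A+.008*n,n)),3))
o=t["color"].copy()
def draw(d,nm):
    o=d["color"].copy()
    for R,h in((.133,0),(.094,0)):
        cv2.polylines(o,[np.array([proj(d,wp(R,a,h)) for a in range(0,361,5)]).astype(int)],False,(255,0,255),1)
    for a in(60,-60):cv2.line(o,tuple(proj(d,wp(0,0,.028)).astype(int)),tuple(proj(d,wp(.14,a,.028)).astype(int)),(0,255,255),1)
    cv2.circle(o,tuple(proj(d,wp(.085,0)).astype(int)),3,(255,0,0),1)
    return o
im=np.hstack([cv2.resize(draw(t,0)[130:350,220:400],None,fx=2.2,fy=2.2),cv2.resize(draw(s,0)[140:360,230:420],None,fx=2.1,fy=2.2)])
cv2.imwrite("pics/c2.png",im[:,:,::-1])
E
```

```text
cap [0.5068308  0.06194012 0.12441572] (np.float64(242.13808043311042), np.float64(0.07857512684270007), np.float64(0.006686427841761176))
cap t (np.float64(239.94015787470124), np.float64(0.07901890185451481), np.float64(-3.6879071730353924e-17)) s (np.float64(242.44003874083796), np.float64(0.09201430493374886), np.float64(5.605694478339536e-17))
t [9.5558e+01 1.0300e-01 8.0000e-03]
t [3.5371e+01 9.7000e-02 8.0000e-03]
t [3.34869e+02 9.50000e-02 8.00000e-03]
t [2.73843e+02 9.50000e-02 8.00000e-03]
t [2.11049e+02 1.00000e-01 8.00000e-03]
t [1.54135e+02 1.02000e-01 8.00000e-03]
s [3.31474e+02 9.30000e-02 8.00000e-03]
s [3.9077e+01 9.8000e-02 8.0000e-03]
s [9.5805e+01 9.9000e-02 8.0000e-03]
s [1.53379e+02 1.02000e-01 8.00000e-03]
```

View pics/c2.png

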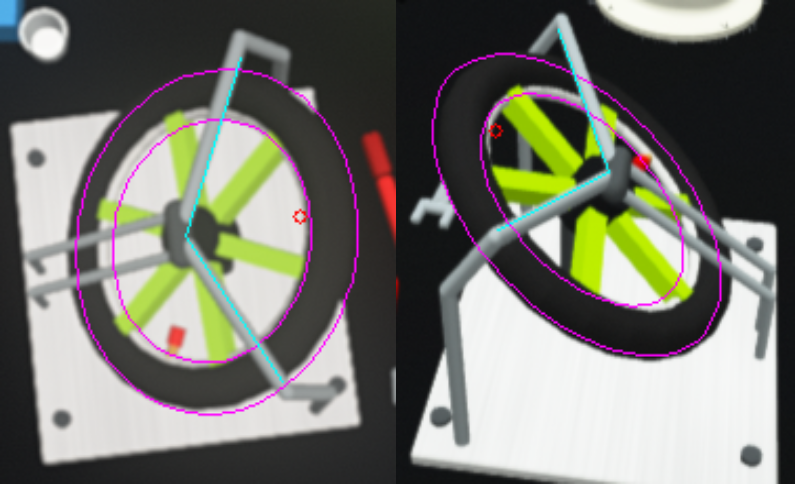

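```bash
sed -i 's/^A=.*/A=np.array([.582,.043,.140])/' h.py; cat >> h.py <<'E'
def tool(a,flip=1):
    a=np.radians(a);y=flip*(np.cos(a)*u+np.sin(a)*ys);z=-n;return Ro.from_matrix(np.c_[np.cross(y,z),y,z])
def row(s,X,T):
    R0=Ro.from_quat(s["orientation"]);d=R0.inv().apply(X-np.array(s["tcp_pos"]));return np.round(np.r_[d,(R0.inv()*T).as_rotvec()],3).tolist()
def info(s):
    X=np.array(s["tcp_pos"]);T=Ro.from_quat(s["orientation"]).as_matrix()
    print("t",round(s["t"],2),"tcp",np.round(X,3),"ang,r,h",np.round(ang(X),3),"y at",round(ang(A+T[:,1])[0],1),"z.n",round(T[:,2]@n,3),"F",np.round(s["wrist_force"],1),"gap",round(s["finger_gap"],2),"j",np.round(s["joints"],2))
E
python3 - <<'E'
from h import *;from cell import r
s=r.state();info(s)
for a,f in((4,1),(4,-1),(120,1)):print(row(s,wp(.066,a,.12),tool(a,f)))
E
```

```text
t 0.1 tcp [0.213 0.614 0.226] ang,r,h [213.09    0.54    0.422] y at 148.9 z.n -0.82 F [ 0.1 -0.4  0.7] gap 1.0 j [-0.97  0.5  -0.43  1.55  0.22  1.14 -0.21]
[-0.533, -0.403, -0.05, -0.159, -0.801, 2.508]
[-0.533, -0.403, -0.05, 0.605, -0.12, -0.512]
[-0.544, -0.307, 0.007, 0.45, -0.423, 0.57]
```

```bash
python3 -m handwheel '[[[-0.04,-0.03,-0.04,0,0,0],[-0.08,-0.06,-0.08,0.1,0,-0.08],[-0.12,-0.09,-0.08,0.2,-0.04,-0.16],[-0.16,-0.12,-0.08,0.3,-0.06,-0.24],[-0.2,-0.15,-0.08,0.4,-0.08,-0.32],[-0.24,-0.18,-0.08,0.5,-0.1,-0.4],[-0.28,-0.21,-0.08,0.6,-0.12,-0.5],[-0.32,-0.24,-0.07,0.605,-0.12,-0.512],[-0.36,-0.27,-0.06,0.605,-0.12,-0.512],[-0.4,-0.3,-0.055,0.605,-0.12,-0.512],[-0.44,-0.33,-0.05,0.605,-0.12,-0.512],[-0.48,-0.36,-0.05,0.605,-0.12,-0.512]]]' 1 20; python3 - <<'E'
from h import *;from cell import r
s=r.state();info(s)
for a,f in((4,-1),(88,1)):print(row(s,wp(.066,a,.1),tool(a,f)))
E
```

```text
t: 1.1
tcp_pos: [0.4808, 0.2159, 0.2847]
orientation: [-0.093, 0.949, -0.3, 0.008]
wrist_force: [0.7, -0.6, 0.1]
finger_gap: 0.177
t 1.1 tcp [0.481 0.216 0.285] ang,r,h [2.2922e+02 1.0400e-01 2.2400e-01] y at 184.0 z.n -1.0 F [ 0.7 -0.6  0.1] gap 0.18 j [-0.55  0.44 -0.32  1.64  0.57  1.55  0.74]
[-0.074, -0.139, 0.124, 0.0, -0.0, 0.0]
[-0.139, -0.08, 0.124, 0.0, -0.001, 1.676]
```

```bash
python3 -m handwheel '[[[-0.01,-0.03,0,0,0,0],[-0.02,-0.06,0,0,0,0],[-0.03,-0.09,0.02,0,0,0],[-0.03,-0.09,0.04,0,0,0],[-0.03,-0.09,0.04,0,0,0],[-0.03,-0.09,0.04,0,0,0]]]'; python3 - <<'E'
from h import *;from cell import r
s=r.state();info(s)
for a in(4,8):print(row(s,wp(.066,a,.06),tool(a,-1)))
d=r.get_image("scene");t=r.get_image("top")
im=np.hstack([cv2.resize(t["color"][100:360,210:400],None,fx=2,fy=2,interpolation=cv2.INTER_CUBIC),cv2.resize(d["color"][60:320,220:420],None,fx=2,fy=2,interpolation=cv2.INTER_CUBIC)])
cv2.imwrite("pics/c3.png",im[:,:,::-1])
E
```

```text
t: 1.6
tcp_pos: [0.5274, 0.1272, 0.3022]
orientation: [-0.092, 0.949, -0.3, 0.007]
wrist_force: [-0.2, 0.8, -0.4]
finger_gap: 0.001
t 1.6 tcp [0.527 0.127 0.302] ang,r,h [2.93508e+02 4.80000e-02 1.85000e-01] y at 183.9 z.n -1.0 F [-0.2  0.8 -0.4] gap 0.0 j [-0.42  0.39 -0.27  1.67  0.61  1.49  0.9 ]
[-0.045, -0.05, 0.125, 0.001, -0.002, -0.001]
[-0.05, -0.05, 0.125, 0.001, -0.002, -0.071]
```

View pics/c3.png

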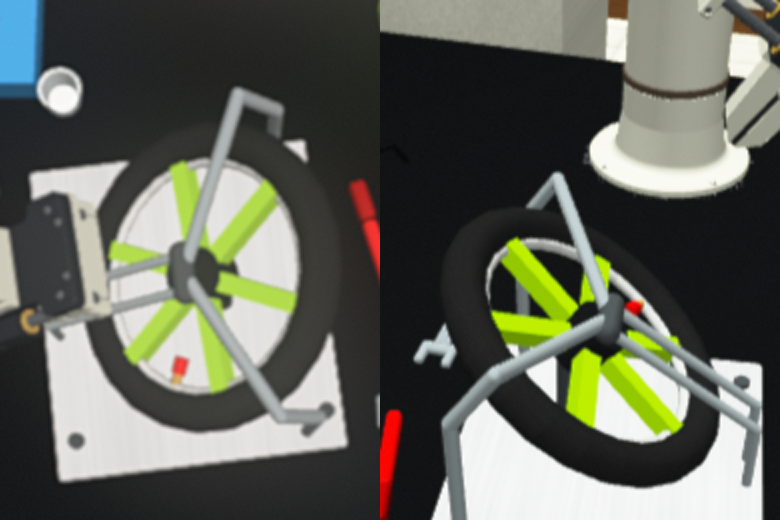

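```bash
python3 -m handwheel '[[[-0.023,-0.025,0.03,0,0,0],[-0.046,-0.05,0.06,0,0,-0.03],[-0.048,-0.05,0.09,0,0,-0.07],[-0.048,-0.05,0.125,0,0,-0.07],[-0.048,-0.05,0.125,0,0,-0.07],[-0.048,-0.05,0.125,0,0,-0.07]]]'; python3 - <<'E'
from h import *;from cell import r
s=r.state();info(s)
print(row(s,wp(.066,6,-.008),tool(6,-1)))
d=r.get_image("scene");t=r.get_image("top")
X=np.array(s["tcp_pos"]);print(proj(d,X),proj(t,X))
im=np.hstack([cv2.resize(t["color"][100:360,210:400],None,fx=2,fy=2,interpolation=cv2.INTER_CUBIC),cv2.resize(d["color"][60:320,240:440],None,fx=2,fy=2,interpolation=cv2.INTER_CUBIC)])
cv2.imwrite("pics/c4.png",im[:,:,::-1])
E
```

```text
t: 2.2
tcp_pos: [0.5917, 0.0259, 0.2258]
orientation: [-0.126, 0.945, -0.3, -0.004]
wrist_force: [-0.5, -0.2, 0.5]
finger_gap: 0.004
t 2.2 tcp [0.592 0.026 0.226] ang,r,h [6.653 0.065 0.06 ] y at 188.1 z.n -1.0 F [-0.5 -0.2  0.5] gap 0.0 j [-0.27  0.48 -0.21  1.72  0.7   1.28  1.05]
[0.001, -0.001, 0.068, 0.001, -0.003, 0.036]
[312.77744382 186.24885073] [320.19043228 220.77195056]
```

View pics/c4.png

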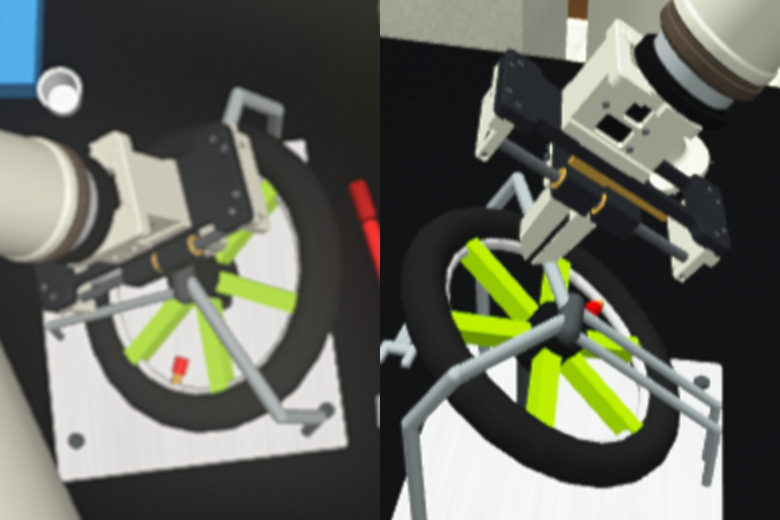

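```bash
python3 -m handwheel '[[[0,0,0.02,0,0,0],[0,0,0.04,0,0,0.03],[0,0,0.055,0,0,0.03],[0,0,0.068,0,0,0.03],[0,0,0.068,0,0,0.03]]]'; python3 - <<'E'
from h import *;from cell import r
info(r.state())
E
```

```text
t: 2.72
tcp_pos: [0.5973, -0.0128, 0.1708]
orientation: [-0.112, 0.947, -0.3, 0.002]
wrist_force: [-1.0, -0.5, -0.1]
finger_gap: 0.007
t 2.72 tcp [ 0.597 -0.013  0.171] ang,r,h [ 7.187  0.065 -0.008] y at 186.3 z.n -1.0 F [-1.  -0.5 -0.1] gap 0.01 j [-0.24  0.53 -0.18  1.78  0.75  1.16  0.99]
```

Inserted without contact. Push along the arc.

```bash
python3 -m handwheel '[[[-0.0033,0.0001,0,0,0,-0.05],[-0.0066,0.0003,0,0,0,-0.1],[-0.0099,0.0007,0,0,0,-0.15],[-0.0131,0.0013,0,0,0,-0.2],[-0.0163,0.0021,0,0,0,-0.25],[-0.0195,0.0029,0,0,0,-0.3],[-0.0226,0.004,0,0,0,-0.35],[-0.0257,0.0052,0,0,0,-0.4],[-0.0287,0.0066,0,0,0,-0.45],[-0.0316,0.0081,0,0,0,-0.5],[-0.0345,0.0097,0,0,0,-0.55],[-0.0345,0.0097,0,0,0,-0.55]]]'; cat > look.py <<'E'
import sys
from h import *;from cell import r
info(r.state());d=r.get_image("scene");t=r.get_image("top")
for nm,d in(("t",t),("s",d)):
    g,rd=masks(d["color"])
    k,l,st,ce=cv2.connectedComponentsWithStats(rd)
    for i in range(1,k):
        a=ang(onplane(d,ce[i],A,n))
        if st[i,4]>5 and a[1]<.12: print(nm,"cap",st[i,4],np.round(a[:2],3))
    # spokes: green pixels on front face in annulus 55..88mm, angle histogram mod 60
    yx=np.argwhere(g>0);ps=np.array([ang(onplane(d,(x,y),A+.008*n,n)) for y,x in yx])
    p=ps[(ps[:,1]>.055)&(ps[:,1]<.09)];h,_=np.histogram(p[:,0],np.arange(0,361,4))
    z=np.exp(1j*np.radians(p[:,0])*6).mean();print(nm,"spoke mod60",round(np.degrees(np.angle(z))/6%60,1),"bins",[(int(i*4),int(c)) for i,c in enumerate(h) if c>8])
np.savez("last.npz",s=r.get_image("scene")["color"],t=t["color"]) if len(sys.argv)>1 else 0
E
python3 look.py
```

```text
t: 3.72
tcp_pos: [0.628, 0.0031, 0.1649]
orientation: [-0.366, 0.881, -0.29, -0.081]
wrist_force: [-6.7, -2.5, 2.9]
finger_gap: 0.003
t 3.72 tcp [0.628 0.003 0.165] ang,r,h [ 3.8283e+01  6.6000e-02 -6.0000e-03] y at 218.0 z.n -1.0 F [-6.7 -2.5  2.9] gap 0.0 j [-0.19  0.6  -0.26  1.68  0.79  1.22  1.52]
t cap 33 [2.71759e+02 7.80000e-02]
t spoke mod60 3.9 bins [(0, 56), (4, 34), (236, 44), (240, 50), (244, 48), (248, 50), (252, 32), (300, 56), (304, 56), (308, 46), (312, 14), (352, 37), (356, 57)]
s spoke mod60 55.1 bins [(60, 48), (64, 44), (68, 10), (96, 10), (100, 34), (104, 48), (108, 46), (112, 48), (116, 45), (120, 46), (124, 25), (156, 19), (160, 26), (164, 34), (168, 36), (172, 36), (176, 39), (180, 36), (184, 21)]
```

```bash
python3 - <<'E'
from h import *;from cell import r
t=r.get_image("top");d=r.get_image("scene")
def dr(d):
    o=cv2.resize(d["color"],None,fx=3,fy=3,interpolation=cv2.INTER_CUBIC)
    for a in range(4,360,60):
        cv2.line(o,*[tuple((3*proj(d,wp(q,a,.008))+1).astype(int)) for q in(.03,.094)],(255,0,255),1)
    return o
im=np.hstack([dr(t)[390:960,720:1110],dr(d)[450:1020,780:1180]])
cv2.imwrite("pics/c5.png",im[:,:,::-1])
E
```

```text
(no output)
```

View pics/c5.png

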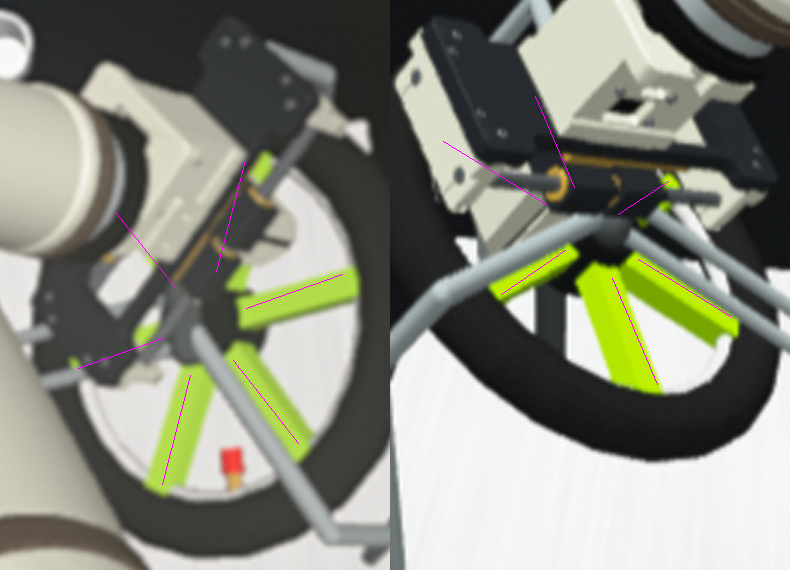

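```bash
python3 - <<'E'
from h import *;from cell import r
c=cv2.imread("pics/c4.png");a=cv2.resize(c[150:300,490:640],(450,450),interpolation=cv2.INTER_CUBIC)
t=cv2.imread("pics/c5.png");b=cv2.resize(t[140:290,190:340],(350,350),interpolation=cv2.INTER_CUBIC)
b=cv2.copyMakeBorder(b,0,100,0,0,cv2.BORDER_CONSTANT)
cv2.imwrite("pics/c6.png",np.hstack([a,b]))
E
```

```text
(no output)
```

View pics/c6.png

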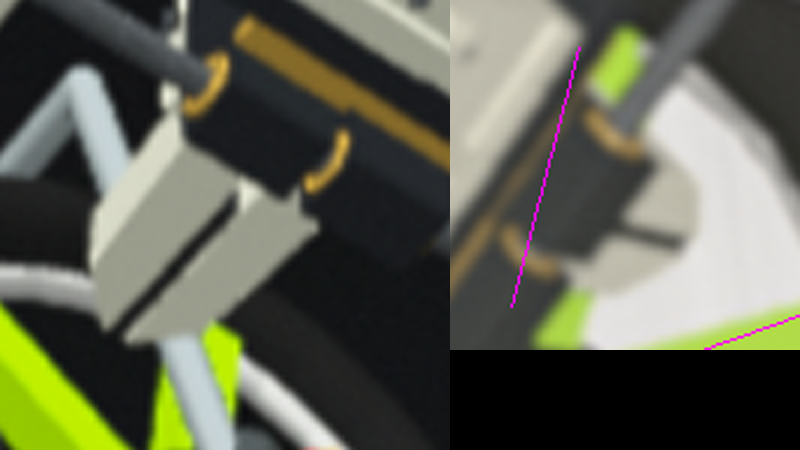

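```bash
python3 -m handwheel '[[[0.004,0,0,0,0,0],[0.008,0,-0.01,0,0,0],[0.008,0,-0.04,0,0,0],[0.008,0,-0.08,0,0,0.05],[0.008,0,-0.08,0,0,0.15],[0.008,0,-0.08,0,0,0.2],[0.008,0,-0.08,0,0,0.2]]]'; python3 - <<'E'
from h import *;from cell import r
s=r.state();info(s)
print(row(s,wp(.068,91,.07),tool(91,1)))
E
python3 look.py
```

```text
t: 4.5
tcp_pos: [0.6185, 0.0455, 0.2347]
orientation: [-0.275, 0.914, -0.296, -0.047]
wrist_force: [-0.2, 0.1, 0.1]
finger_gap: 0.004
t 4.5 tcp [0.619 0.045 0.235] ang,r,h [33.087  0.067  0.076] y at 206.2 z.n -1.0 F [-0.2  0.1  0.1] gap 0.0 j [-0.25  0.52 -0.27  1.63  0.72  1.33  1.36]
[-0.053, 0.037, 0.007, 0.006, 0.003, 2.011]
t 4.5 tcp [0.619 0.045 0.235] ang,r,h [33.087  0.067  0.076] y at 206.2 z.n -1.0 F [-0.2  0.1  0.1] gap 0.0 j [-0.25  0.52 -0.27  1.63  0.72  1.33  1.36]
t cap 32 [2.71829e+02 7.80000e-02]
t spoke mod60 1.3 bins [(0, 56), (4, 35), (44, 25), (48, 52), (52, 51), (56, 52), (60, 52), (64, 10), (172, 14), (176, 46), (180, 38), (236, 44), (240, 50), (244, 48), (248, 50), (252, 32), (300, 56), (304, 56), (308, 46), (312, 14), (352, 37), (356, 57)]
s cap 8 [2.67961e+02 8.80000e-02]
s spoke mod60 1.0 bins [(0, 43), (4, 43), (8, 42), (12, 49), (16, 45), (20, 28), (24, 13), (60, 48), (64, 44), (68, 10), (96, 10), (100, 34), (104, 48), (108, 46), (112, 48), (116, 45), (120, 46), (124, 25), (156, 19), (160, 26), (164, 34), (168, 36), (172, 36), (176, 39), (180, 36), (184, 21), (236, 25), (240, 23), (244, 24), (292, 20), (296, 33), (300, 35), (304, 35), (308, 32), (312, 32), (316, 31), (320, 17), (352, 33), (356, 44)]
```

```bash
python3 -m handwheel '[[[-0.01,0.005,0,0,0,0.12],[-0.02,0.01,0,0,0,0.24],[-0.03,0.015,0,0,0,0.36],[-0.04,0.02,0,0,0,0.48],[-0.05,0.03,0,0,0,0.6],[-0.053,0.037,0,0,0,0.72],[-0.053,0.037,0,0,0,0.84],[-0.053,0.037,0,0,0,0.96],[-0.053,0.037,0.005,0,0,1.08],[-0.053,0.037,0.005,0,0,1.2],[-0.053,0.037,0.005,0,0,1.32],[-0.053,0.037,0.005,0,0,1.44]]]'; python3 -m handwheel '[[[0,0,0,0,0,0.12],[0,0,0,0,0,0.24],[0,0,0,0,0,0.36],[0,0,0,0,0,0.48],[0,0,0,0,0,0.57],[0,0,0,0,0,0.57],[0,0,0,0,0,0.57]]]'; python3 - <<'E'
from h import *;from cell import r
s=r.state();info(s)
print(row(s,wp(.068,91,-.007),tool(91,1)))
t=r.get_image("top");d=r.get_image("scene")
f=lambda d,x,y:cv2.resize(d["color"][y:y+200,x:x+133],None,fx=3,fy=3,interpolation=cv2.INTER_CUBIC)
cv2.imwrite("pics/c7.png",np.hstack([f(t,250,140),f(d,260,130)])[:,:,::-1])
E
```

```text
t: 5.6
tcp_pos: [0.6429, 0.09, 0.1955]
orientation: [0.397, 0.867, -0.255, 0.158]
wrist_force: [0.6, -0.2, 0.7]
finger_gap: 0.006
t: 6.18
tcp_pos: [0.643, 0.0902, 0.1956]
orientation: [0.622, 0.723, -0.201, 0.223]
wrist_force: [-0.4, 0.4, -0.4]
finger_gap: 0.006
t 6.18 tcp [0.643 0.09  0.196] ang,r,h [9.0137e+01 6.6000e-02 6.8000e-02] y at 91.4 z.n -1.0 F [-0.4  0.4 -0.4] gap 0.01 j [-0.55  0.62  0.09  1.55  0.55  1.25 -0.57]
[0.001, 0.002, 0.075, 0.0, -0.001, 0.007]
```

View pics/c7.png

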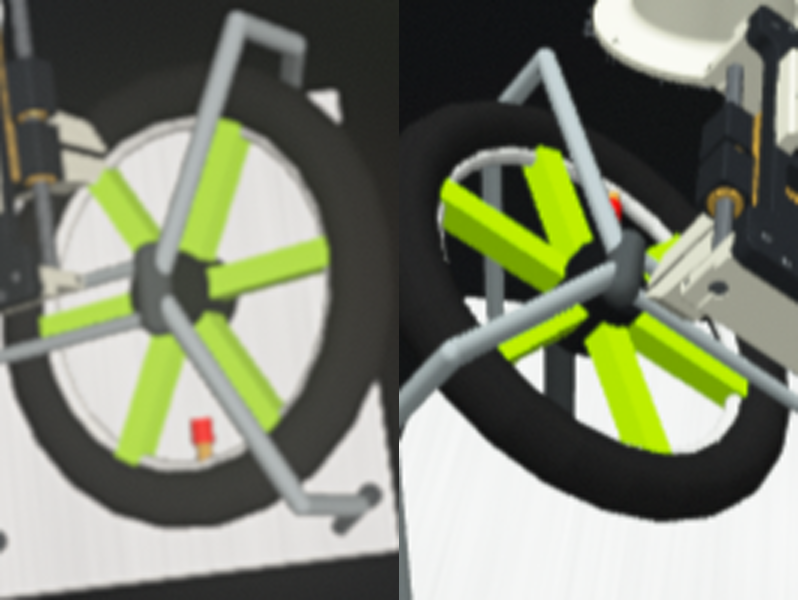

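```bash
python3 -m handwheel '[[[0,0.002,0.02,0,0,0],[0,0.002,0.035,0,0,0],[0,0.002,0.05,0,0,0],[0,0.002,0.062,0,0,0],[0,0.002,0.075,0,0,0],[0,0.002,0.075,0,0,0]]]'; python3 - <<'E'
from h import *;from cell import r
info(r.state())
E
```

```text
t: 6.78
tcp_pos: [0.6493, 0.045, 0.1321]
orientation: [0.624, 0.721, -0.203, 0.223]
wrist_force: [-1.7, -0.8, 0.9]
finger_gap: 0.005
t 6.78 tcp [0.649 0.045 0.132] ang,r,h [ 8.9351e+01  6.7000e-02 -1.0000e-02] y at 91.2 z.n -1.0 F [-1.7 -0.8  0.9] gap 0.0 j [-0.5   0.68  0.11  1.61  0.58  1.12 -0.59]
```

```bash
python3 -m handwheel '[[[0.0034,-0.0001,-0.001,0,0,-0.05],[0.0067,-0.0003,-0.002,0,0,-0.1],[0.01,-0.0008,-0.002,0,0,-0.15],[0.0133,-0.0013,-0.002,0,0,-0.2],[0.0166,-0.0021,-0.002,0,0,-0.25],[0.0198,-0.003,-0.002,0,0,-0.3],[0.023,-0.0041,-0.002,0,0,-0.35],[0.0261,-0.0053,-0.002,0,0,-0.4],[0.0291,-0.0067,-0.002,0,0,-0.45],[0.0321,-0.0082,-0.002,0,0,-0.5],[0.035,-0.0099,-0.002,0,0,-0.55],[0.0378,-0.0117,-0.002,0,0,-0.6]]]'; python3 look.py
```

```text
t: 7.78
tcp_pos: [0.637, 0.077, 0.1163]
orientation: [0.381, 0.874, -0.257, 0.156]
wrist_force: [5.8, -3.1, -0.0]
finger_gap: 0.005
t 7.78 tcp [0.637 0.077 0.116] ang,r,h [ 1.21163e+02  6.90000e-02 -4.00000e-03] y at 125.6 z.n -1.0 F [ 5.8 -3.1 -0. ] gap 0.0 j [-0.46  0.7  -0.02  1.62  0.65  1.15 -0.1 ]
t spoke mod60 23.1 bins [(8, 18), (12, 54), (16, 58), (20, 55), (24, 35), (76, 28), (80, 36), (84, 17), (196, 34), (200, 44), (204, 40), (208, 40), (256, 42), (260, 51), (264, 51), (268, 53), (272, 43), (276, 13), (316, 40), (320, 57), (324, 56), (328, 30)]
s cap 76 [2.90565e+02 8.00000e-02]
s spoke mod60 23.6 bins [(12, 43), (16, 45), (20, 45), (24, 47), (28, 48), (32, 47), (36, 33), (40, 13), (68, 24), (72, 51), (76, 49), (80, 50), (84, 21), (124, 10), (128, 12), (132, 9), (136, 12), (140, 14), (256, 12), (260, 18), (264, 24), (312, 31), (316, 37), (320, 35), (324, 38), (328, 38), (332, 39), (336, 38), (340, 28), (344, 16)]
```

```bash
python3 -m handwheel '[[[0.0034,-0.0001,0.001,0,0,-0.05],[0.0067,-0.0003,0.002,0,0,-0.1],[0.01,-0.0008,0.002,0,0,-0.15],[0.0133,-0.0013,0.002,0,0,-0.2],[0.0166,-0.0021,0.002,0,0,-0.25],[0.0198,-0.003,0.002,0,0,-0.3],[0.023,-0.0041,0.002,0,0,-0.35],[0.023,-0.0041,0.002,0,0,-0.35],[0.019,-0.0041,0.002,0,0,-0.35],[0.015,-0.0041,0.002,0,0,-0.35],[0.015,-0.0041,0.002,0,0,-0.35]]]'; python3 look.py
```

```text
t: 8.8
tcp_pos: [0.6214, 0.082, 0.1072]
orientation: [0.226, 0.927, -0.281, 0.107]
wrist_force: [-0.2, 0.1, 0.4]
finger_gap: 0.004
t 8.8 tcp [0.621 0.082 0.107] ang,r,h [ 1.36582e+02  6.40000e-02 -7.00000e-03] y at 145.5 z.n -1.0 F [-0.2  0.1  0.4] gap 0.0 j [-0.43  0.7  -0.09  1.64  0.69  1.16  0.19]
t cap 31 [3.12546e+02 7.80000e-02]
t spoke mod60 40.3 bins [(24, 11), (28, 45), (32, 54), (36, 53), (40, 55), (44, 29), (84, 13), (88, 43), (92, 47), (96, 47), (100, 46), (104, 15), (216, 41), (220, 46), (224, 46), (228, 45), (232, 25), (276, 37), (280, 53), (284, 39), (288, 9), (336, 46), (340, 59), (344, 43)]
s cap 73 [3.11076e+02 8.10000e-02]
s spoke mod60 42.3 bins [(0, 38), (4, 19), (8, 9), (32, 33), (36, 52), (40, 47), (44, 46), (48, 20), (80, 10), (84, 31), (88, 50), (92, 48), (96, 49), (100, 50), (104, 34), (144, 13), (148, 14), (152, 14), (156, 15), (288, 22), (292, 25), (296, 18), (332, 26), (336, 38), (340, 41), (344, 40), (348, 43), (352, 40), (356, 44)]
```

```bash
python3 -m handwheel '[[[-0.002,0,-0.01,0,0,0],[-0.002,0,-0.03,0,0,0],[-0.002,0,-0.055,0,0,0],[-0.002,0,-0.08,0,0,0],[-0.002,0,-0.08,0,0,-0.1],[-0.002,0,-0.08,0,0,-0.2],[-0.002,0,-0.08,0,0,-0.2]]]'; python3 - <<'E'
from h import *;from cell import r
s=r.state();info(s)
print(row(s,wp(.067,10,.06),tool(10,-1)))
E
```

```text
t: 9.48
tcp_pos: [0.6173, 0.1291, 0.1741]
orientation: [0.129, 0.945, -0.289, 0.078]
wrist_force: [0.0, 0.3, -0.1]
finger_gap: 0.007
t 9.48 tcp [0.617 0.129 0.174] ang,r,h [1.356e+02 6.500e-02 7.400e-02] y at 157.2 z.n -1.0 F [ 0.   0.3 -0.1] gap 0.01 j [-0.45  0.64 -0.16  1.57  0.66  1.31  0.42]
[-0.012, -0.117, 0.014, 0.002, 0.001, -0.572]
```

```bash
python3 -m handwheel '[[[-0.002,-0.02,0,0,0,-0.1],[-0.004,-0.04,0,0,0,-0.2],[-0.006,-0.06,0,0,0,-0.3],[-0.008,-0.08,0,0,0,-0.4],[-0.01,-0.1,0,0,0,-0.5],[-0.012,-0.117,0.005,0,0,-0.57],[-0.012,-0.117,0.014,0,0,-0.57],[-0.012,-0.117,0.014,0,0,-0.57]]]'; python3 - <<'E'
from h import *;from cell import r
s=r.state();info(s)
print(row(s,wp(.067,11,-.007),tool(11,-1)))
E
```

```text
t: 10.15
tcp_pos: [0.5948, 0.022, 0.2252]
orientation: [-0.137, 0.944, -0.3, -0.007]
wrist_force: [0.5, -0.7, 0.4]
finger_gap: 0.007
t 10.15 tcp [0.595 0.022 0.225] ang,r,h [8.559 0.068 0.057] y at 189.3 z.n -1.0 F [ 0.5 -0.7  0.4] gap 0.01 j [-0.25  0.48 -0.23  1.71  0.71  1.28  1.07]
[-0.003, 0.001, 0.064, 0.001, -0.003, -0.029]
```

```bash
python3 -m handwheel '[[[-0.002,0,0.015,0,0,-0.02],[-0.003,0.001,0.03,0,0,-0.03],[-0.003,0.001,0.045,0,0,-0.03],[-0.003,0.001,0.055,0,0,-0.03],[-0.003,0.001,0.064,0,0,-0.03],[-0.003,0.001,0.064,0,0,-0.03]]]'; python3 - <<'E'
from h import *;from cell import r
info(r.state())
E
```

```text
t: 10.65
tcp_pos: [0.6017, -0.0117, 0.1703]
orientation: [-0.154, 0.941, -0.3, -0.013]
wrist_force: [-0.9, -0.6, -0.1]
finger_gap: 0.004
t 10.65 tcp [ 0.602 -0.012  0.17 ] ang,r,h [ 1.1204e+01  6.5000e-02 -8.0000e-03] y at 191.5 z.n -1.0 F [-0.9 -0.6 -0.1] gap 0.0 j [-0.21  0.54 -0.21  1.76  0.76  1.18  1.07]
```

```bash
python3 -m handwheel '[[[-0.0033,0.0001,0,0,0,-0.05],[-0.0066,0.0003,0,0,0,-0.1],[-0.0099,0.0007,0,0,0,-0.15],[-0.0131,0.0013,0,0,0,-0.2],[-0.0163,0.0021,0,0,0,-0.25],[-0.0195,0.0029,0,0,0,-0.3],[-0.0226,0.004,0,0,0,-0.35],[-0.0257,0.0052,0,0,0,-0.4],[-0.0287,0.0066,0,0,0,-0.45],[-0.0316,0.0081,0,0,0,-0.5],[-0.0316,0.0081,0,0,0,-0.5]]]'; python3 look.py; python3 -m handwheel '[[[0.004,0,0,0,0,0],[0.008,0,-0.01,0,0,0],[0.008,0,-0.04,0,0,0],[0.008,0,-0.08,0,0,0.1],[0.008,0,-0.08,0,0,0.2],[0.008,0,-0.08,0,0,0.2]]]'; python3 - <<'E'
from h import *;from cell import r
s=r.state();info(s)
print(row(s,wp(.067,89,.07),tool(89,1)))
E
```

```text
t: 11.57
tcp_pos: [0.6288, 0.0038, 0.1651]
orientation: [-0.383, 0.873, -0.289, -0.088]
wrist_force: [-6.7, -3.2, 5.6]
finger_gap: 0.003
t 11.57 tcp [0.629 0.004 0.165] ang,r,h [ 3.9056e+01  6.6000e-02 -5.0000e-03] y at 220.2 z.n -1.0 F [-6.7 -3.2  5.6] gap 0.0 j [-0.17  0.61 -0.29  1.68  0.8   1.23  1.56]
t cap 33 [3.31789e+02 7.80000e-02]
t spoke mod60 4.2 bins [(0, 56), (4, 38), (236, 42), (240, 50), (244, 48), (248, 50), (252, 35), (256, 9), (300, 56), (304, 56), (308, 48), (312, 15), (352, 33), (356, 57)]
s spoke mod60 55.2 bins [(60, 48), (64, 46), (68, 10), (96, 9), (100, 33), (104, 48), (108, 46), (112, 48), (116, 45), (120, 46), (124, 27), (156, 17), (160, 25), (164, 34), (168, 36), (172, 36), (176, 39), (180, 36), (184, 21)]
t: 12.17
tcp_pos: [0.6206, 0.0492, 0.2364]
orientation: [-0.293, 0.908, -0.294, -0.051]
wrist_force: [0.7, -0.0, 0.3]
finger_gap: 0.003
t 12.17 tcp [0.621 0.049 0.236] ang,r,h [35.795  0.067  0.08 ] y at 208.4 z.n -1.0 F [ 0.7 -0.   0.3] gap 0.0 j [-0.24  0.53 -0.29  1.62  0.73  1.34  1.4 ]
[-0.05, 0.033, 0.01, 0.009, 0.005, 2.084]
```

```bash
python3 -m handwheel '[[[-0.01,0.005,0,0,0,0.12],[-0.02,0.01,0,0,0,0.24],[-0.03,0.015,0,0,0,0.36],[-0.04,0.02,0,0,0,0.48],[-0.05,0.03,0,0,0,0.6],[-0.05,0.033,0,0,0,0.72],[-0.05,0.033,0,0,0,0.84],[-0.05,0.033,0,0,0,0.96],[-0.05,0.033,0.005,0,0,1.08],[-0.05,0.033,0.005,0,0,1.2],[-0.05,0.033,0.005,0,0,1.32],[-0.05,0.033,0.005,0,0,1.44]]]'; python3 -m handwheel '[[[0,0,0,0,0,0.12],[0,0,0,0,0,0.24],[0,0,0,0,0,0.36],[0,0,0,0,0,0.48],[0,0,0,0,0,0.6],[0,0,0,0,0,0.64],[0,0,0,0,0,0.64]]]'; python3 - <<'E'
from h import *;from cell import r
s=r.state();info(s)
print(row(s,wp(.068,90,-.006),tool(90,1)))
E
python3 look.py
```

```text
t: 13.17
tcp_pos: [0.6414, 0.088, 0.1981]
orientation: [0.379, 0.875, -0.259, 0.153]
wrist_force: [0.5, 0.3, 0.9]
finger_gap: 0.004
t: 13.75
tcp_pos: [0.6415, 0.0883, 0.1983]
orientation: [0.634, 0.713, -0.198, 0.226]
wrist_force: [-0.2, -0.0, 0.2]
finger_gap: 0.006
t 13.75 tcp [0.642 0.088 0.198] ang,r,h [8.7605e+01 6.5000e-02 6.9000e-02] y at 89.5 z.n -1.0 F [-0.2 -0.   0.2] gap 0.01 j [-0.54  0.62  0.08  1.55  0.56  1.26 -0.61]
[0.003, 0.003, 0.075, -0.001, -0.0, -0.008]
t 13.75 tcp [0.642 0.088 0.198] ang,r,h [8.7605e+01 6.5000e-02 6.9000e-02] y at 89.5 z.n -1.0 F [-0.2 -0.   0.2] gap 0.01 j [-0.54  0.62  0.08  1.55  0.56  1.26 -0.61]
t cap 33 [3.31789e+02 7.80000e-02]
t spoke mod60 0.8 bins [(0, 56), (4, 37), (44, 23), (48, 51), (52, 51), (56, 52), (60, 52), (64, 10), (108, 31), (112, 38), (116, 41), (120, 42), (124, 11), (176, 45), (180, 38), (236, 41), (240, 50), (244, 48), (248, 50), (252, 35), (256, 9), (300, 56), (304, 56), (308, 48), (312, 15), (352, 33), (356, 57)]
s cap 74 [3.30274e+02 8.10000e-02]
s spoke mod60 1.3 bins [(0, 43), (4, 43), (8, 42), (12, 49), (16, 45), (20, 30), (24, 14), (60, 48), (64, 46), (68, 10), (96, 9), (100, 33), (104, 48), (108, 46), (112, 48), (116, 45), (120, 46), (124, 27), (156, 17), (160, 25), (164, 34), (168, 36), (172, 36), (176, 39), (180, 36), (184, 21), (244, 16), (292, 19), (296, 33), (300, 35), (304, 35), (308, 32), (312, 32), (316, 31), (320, 19), (352, 31), (356, 44)]
```

```bash
python3 -m handwheel '[[[0.003,0.002,0.02,0,0,0],[0.003,0.003,0.035,0,0,0],[0.003,0.003,0.05,0,0,0],[0.003,0.003,0.062,0,0,0],[0.003,0.003,0.073,0,0,0],[0.003,0.003,0.073,0,0,0]]]';  python3 -m handwheel '[[[0.0034,-0.0001,0,0,0,-0.05],[0.0067,-0.0003,0,0,0,-0.1],[0.01,-0.0008,0,0,0,-0.15],[0.0133,-0.0013,0,0,0,-0.2],[0.0166,-0.0021,0,0,0,-0.25],[0.0198,-0.003,0,0,0,-0.3],[0.023,-0.0041,0,0,0,-0.35],[0.0261,-0.0053,0,0,0,-0.4],[0.0291,-0.0067,0,0,0,-0.45],[0.0321,-0.0082,0,0,0,-0.5],[0.035,-0.0099,0,0,0,-0.55],[0.0378,-0.0117,0,0,0,-0.6]]]'; python3 look.py
```

```text
t: 14.35
tcp_pos: [0.6487, 0.0476, 0.1354]
orientation: [0.634, 0.712, -0.199, 0.226]
wrist_force: [-1.1, -0.4, 0.1]
finger_gap: 0.003
t: 15.35
tcp_pos: [0.6371, 0.0782, 0.1177]
orientation: [0.395, 0.868, -0.256, 0.16]
wrist_force: [3.6, -3.9, 1.8]
finger_gap: 0.01
t 15.35 tcp [0.637 0.078 0.118] ang,r,h [ 1.2115e+02  6.9000e-02 -2.0000e-03] y at 123.8 z.n -1.0 F [ 3.6 -3.9  1.8] gap 0.01 j [-0.45  0.7  -0.03  1.61  0.65  1.16 -0.14]
t cap 35 [3.51368e+02 7.80000e-02]
t spoke mod60 22.8 bins [(8, 20), (12, 55), (16, 58), (20, 55), (24, 31), (76, 28), (80, 36), (84, 17), (196, 42), (200, 44), (204, 40), (208, 36), (256, 42), (260, 51), (264, 51), (268, 53), (272, 43), (276, 13), (316, 45), (320, 57), (324, 56), (328, 24)]
s cap 73 [3.48163e+02 8.00000e-02]
s spoke mod60 23.2 bins [(8, 9), (12, 45), (16, 45), (20, 45), (24, 47), (28, 48), (32, 47), (36, 31), (40, 11), (68, 25), (72, 51), (76, 49), (80, 50), (84, 19), (124, 10), (128, 12), (132, 10), (136, 12), (140, 14), (256, 19), (260, 23), (264, 24), (312, 32), (316, 37), (320, 35), (324, 38), (328, 38), (332, 39), (336, 38), (340, 27), (344, 14)]
```

```bash
python3 -m handwheel '[[[0.0027,-0.0001,0.001,0,0,-0.04],[0.0053,-0.0002,0.003,0,0,-0.08],[0.008,-0.0005,0.004,0,0,-0.12],[0.0095,-0.0007,0.004,0,0,-0.14],[0.0095,-0.0007,0.004,0,0,-0.14]]]'; python3 look.py | head -6
```

```text
t: 15.87
tcp_pos: [0.6306, 0.0837, 0.1102]
orientation: [0.334, 0.894, -0.265, 0.142]
wrist_force: [2.4, 0.2, 5.4]
finger_gap: 0.009
t 15.87 tcp [0.631 0.084 0.11 ] ang,r,h [ 1.30289e+02  7.00000e-02 -5.00000e-03] y at 131.8 z.n -1.0 F [2.4 0.2 5.4] gap 0.01 j [-0.44  0.7  -0.06  1.63  0.67  1.16 -0.03]
t cap 32 [3.59823e+02 7.80000e-02]
t spoke mod60 29.9 bins [(16, 35), (20, 55), (24, 52), (28, 56), (32, 30), (76, 26), (80, 36), (84, 49), (88, 50), (92, 18), (204, 37), (208, 51), (212, 44), (216, 40), (220, 15), (264, 37), (268, 53), (272, 52), (276, 53), (280, 41), (324, 44), (328, 57), (332, 56), (336, 13)]
s cap 77 [3.57746e+02 7.90000e-02]
s spoke mod60 31.4 bins [(20, 34), (24, 47), (28, 48), (32, 47), (36, 52), (40, 44), (44, 17), (72, 13), (76, 41), (80, 50), (84, 50), (88, 50), (92, 32), (264, 16), (320, 24), (324, 38), (328, 38), (332, 39), (336, 38), (340, 41), (344, 40), (348, 39), (352, 18), (356, 10)]
```

```bash
python3 -m handwheel '[[[-0.003,-0.001,0,0,0,0],[-0.008,-0.003,0,0,0,0],[-0.009,-0.003,-0.01,0,0,0],[-0.009,-0.003,-0.04,0,0,0],[-0.009,-0.003,-0.075,0,0,0],[-0.009,0.03,-0.09,0,0,0],[-0.009,0.06,-0.1,0,0,0],[-0.009,0.09,-0.11,0,0,0],[-0.009,0.12,-0.12,0,0,0],[-0.009,0.15,-0.13,0,0,0],[-0.009,0.15,-0.13,0,0,0]]]'; python3 look.py; python3 - <<'E'
from h import *;from cell import r
t=r.get_image("top");d=r.get_image("scene")
C=[]
for q in(t,d):
    k,l,st,ce=cv2.connectedComponentsWithStats(masks(q["color"])[1])
    C.append([ce[i] for i in range(1,k) if st[i,4]>5 and ang(onplane(q,ce[i],A,n))[1]<.12][0])
X=tri(t,C[0],d,C[1]);print("cap tri",X,ang(X),"px",C)
def dr(d,x,y):
    o=cv2.resize(d["color"][y:y+200,x:x+133],None,fx=3,fy=3,interpolation=cv2.INTER_CUBIC)
    f=lambda p:tuple((3*(p-[x,y])+1).astype(int))
    for a in range(0,360,60):
        cv2.line(o,*[f(proj(d,wp(q,a+30,.008))) for q in(.03,.094)],(255,0,255),1)
    cv2.line(o,f(proj(d,wp(.024,0))),f(proj(d,wp(.072,0))),(0,0,255),1)
    for a in(60,-60):cv2.line(o,f(proj(d,wp(0,0,.028))),f(proj(d,wp(.14,a,.028))),(0,255,255),1)
    return o
cv2.imwrite("pics/c8.png",np.hstack([dr(t,250,140),dr(d,260,130)])[:,:,::-1])
E
```

```text
t: 16.88
tcp_pos: [0.7265, 0.2532, 0.1568]
orientation: [0.332, 0.895, -0.265, 0.138]
wrist_force: [-2.1, -0.8, -1.0]
finger_gap: 0.007
t 16.88 tcp [0.727 0.253 0.157] ang,r,h [1.30777e+02 2.24000e-01 1.23000e-01] y at 132.1 z.n -1.0 F [-2.1 -0.8 -1. ] gap 0.01 j [-0.57  0.94 -0.09  1.05  0.6   1.5   0.08]
t cap 33 [3.59916e+02 7.90000e-02]
t spoke mod60 29.6 bins [(16, 35), (20, 55), (24, 52), (28, 56), (32, 30), (76, 26), (80, 36), (84, 49), (88, 50), (92, 18), (140, 24), (144, 43), (148, 44), (152, 15), (204, 37), (208, 51), (212, 44), (216, 40), (220, 14), (264, 37), (268, 53), (272, 52), (276, 53), (280, 41), (324, 43), (328, 57), (332, 55), (336, 13)]
s cap 77 [3.57746e+02 7.90000e-02]
s spoke mod60 28.8 bins [(20, 34), (24, 47), (28, 48), (32, 47), (36, 52), (40, 44), (44, 18), (72, 13), (76, 41), (80, 50), (84, 50), (88, 50), (92, 32), (120, 9), (124, 23), (128, 39), (132, 43), (136, 44), (140, 41), (144, 42), (148, 41), (152, 31), (200, 23), (204, 30), (208, 19), (212, 15), (264, 25), (268, 22), (272, 14), (320, 24), (324, 38), (328, 38), (332, 39), (336, 38), (340, 41), (344, 40), (348, 39), (352, 18), (356, 10)]
cap tri [ 0.58935494 -0.02075055  0.18709698] (np.float64(359.5010029101084), np.float64(0.07958564263367487), np.float64(0.001774122868548694)) px [array([349.0625 , 227.84375]), array([283.87012987, 201.71428571])]
```

View pics/c8.png

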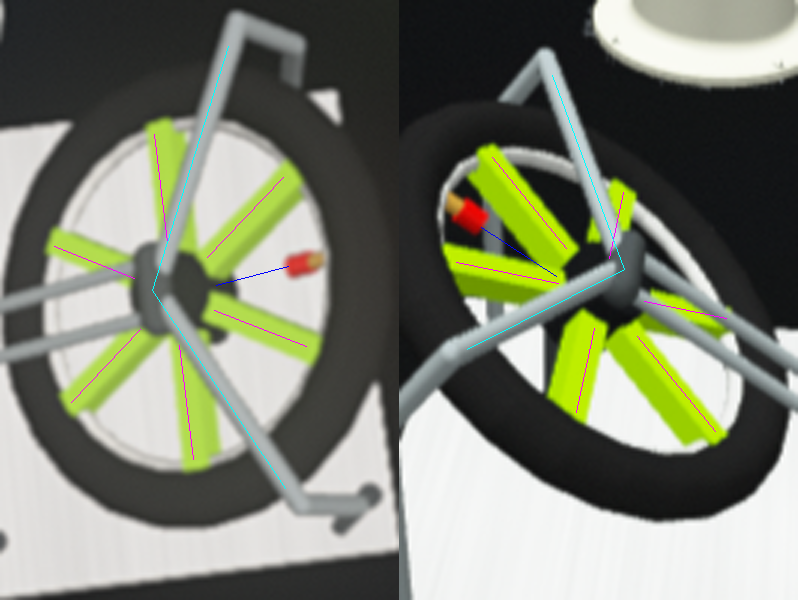

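```bash
python3 -m handwheel '[[[0,0,-0.02,0,0,0],[0,0,-0.04,0,0,0],[0,0,-0.04,0,0,0],[0,0,-0.04,0,0,0]]]'; python3 - <<'E'
from h import *;from cell import r
t=r.get_image("top")["color"].astype(int);o=np.load("top0.npz")["color"].astype(int)
D=np.abs(t-o).max(2)
for nm,(x,y,w,h) in dict(marker=(380,185,40,75),wrench=(392,290,35,95),cupA=(180,175,35,35),cupB=(225,130,30,32)).items():print(nm,"changed px",(D[y:y+h,x:x+w]>40).sum())
info(r.state());print(r.sign_off())
E
```

```text
t: 17.42
tcp_pos: [0.7239, 0.2703, 0.1965]
orientation: [0.334, 0.894, -0.264, 0.141]
wrist_force: [0.0, 0.5, -0.9]
finger_gap: 0.003
marker changed px 0
wrench changed px 0
cupA changed px 0
cupB changed px 0
t 17.47 tcp [0.724 0.269 0.195] ang,r,h [129.183   0.218   0.164] y at 131.7 z.n -1.0 F [0.1 0.2 0.5] gap 0.01 j [-0.59  0.92 -0.09  1.    0.59  1.57  0.09]
the job is handed in; nothing more can be done
None
```

The valve stem is at the top of the wheel, within about 1° by most checks, and the job is handed in at 17.5 s on the robot clock.

I turned the wheel counter-clockwise with four gentle spoke pushes, using the shut fingertips. They went in the top, left, top and left windows, and I lifted out between each. Wrist force stayed under about 10 N at every reading.

- **Valve position:** with the hand away, the valve cap located from both cameras together sits at 359.5° (target 360°). The spokes gave 359.6° from the top camera and 358.8° from the scene camera.
- **One disagreement:** the scene camera alone put the cap at 357.7°, about 2° short. I trusted the two-camera result and did not correct it.
- **Surroundings:** the top camera showed no change around either cup, the marker or the wrench.
- **Hand:** it was clear of everything at hand-in, with wrist force near zero.
- **Possible rod contact:** at the end of each top-window push the fingertips came close to the left bracket rod. I could not rule out a light touch, with force no higher than about 10 N.

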